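# Bring a casting under the bench magnifier

### The job

Slide the rectangular aluminium casting across the bench, keeping it flat on the mat, into the corner formed by the two low steel stops, so that it sits squarely against both. Then swing the magnifier round to its end stop, so that the lens is over the casting. Leave the other parts on the bench where they are.

Things in the scene. Friction and masses are not known exactly. Their poses are not given: they have to be found in the camera images.
- casting: Loose aluminium housing, about 0.5 kg: plate 90 mm (its x) by 120 mm (its y), 18 mm thick, four plain upright sides; on top an open round collar 60 mm across up to 34 mm above the table, four corner bosses 22 mm across up to 30 mm, low ribs. Too wide to grip across. Origin: centre of its underside; z up. Starts turned by up to about 0.4 rad.
- fixture: Fixed bare-steel L of two stops, each 12 mm thick, 24 mm high. Origin: their inner corner, on the table. In its frame: far stop's inner face x = 0 (y -115 to +12 mm); side stop's inner face y = 0 (x -85 to 0). The casting belongs at x < 0, y < 0. At x -45, y +45 mm a post 18 mm across, 110 mm tall on a round foot (56 mm across, 12 high) carries the magnifier. Turned up to 0.1 rad.
- place (a point): Where the casting's origin must come: fixture point x = -45, y = -60 mm on the table; axes as the fixture's. There the casting's x axis lies along this x axis: 120 mm side on the far stop, 90 mm side on the side stop.
- magnifier (a joint): Angle of the magnifier arm about its post, rad. 0 = fully away (arm at 120 degrees from the fixture's x axis, counter-clockwise from above); grows counter-clockwise, passing the side nearest the robot; 2.618 = end stop, lens straight above the casting's place. Stays where it is left. Starts at 0 to 0.45.
- pivot (a point): Axis of the magnifier post, at the top of its hub, 128 mm above the table.
- lens (a point): Centre of the lens, 105 mm from the post axis, 118 mm above the table. The ivory ring round it is 90 mm across and lies 110 to 126 mm above the table.
- knob (a point): Centre of the top of the magnifier's black upright round knob, 16 mm across, 160 mm from the post axis on a tab outside the ring. Its top is 160 mm and the tab's top 123 mm above the table, so 37 mm of knob stand free. Its x axis points from post to knob.
- cover: Bystander: loose round aluminium cover, 80 mm across, 26 mm high with its hub. Origin: centre of its underside.
- vblock: Bystander: loose steel V-block 50 x 60 mm, 38 mm high. Origin: centre of its underside.
- tray: Bystander: loose open blue plastic tray 140 x 100 mm, 45 mm high. Origin: centre of its underside.
Things that resemble listed ones, but are neither listed nor needed, are in the scene too. What is shaped like the casting but yellow is not meant.

How it is judged:
By the outcome, as a careful person would: the job done as asked, in the order asked, and still so for the second after the job is handed in, with the robot touching nothing.
It also fails if it takes over 72 s, if anything falls off the work surface, if the arm or the gripper's body presses on something with over 40 N, if the wrist force passes 120 N, or if a joint passes its speed limit or range.

### The arm

A 7-joint arm with a two-finger parallel gripper is mounted at the origin on the work surface. World frame = base frame: x ahead of the robot, y to its left, z up, the work surface at z = 0. Lengths are in m, angles in rad, forces in N, time in s.
With the tool pointing down it reaches from about 0.425 to 0.875 m from the base axis. Payload 4.7 kg.
Tool frame: the origin (TCP) lies midway between the tips of the shut fingers; the grasp point (between the pads) lies 19 mm behind it; z points along the fingers, y is the line along which they close (so a half turn about z gives the same grasp; the last joint's range is limited). The gripper opens to 85 mm and grips with 20 to 120 N. Pads are 22 mm wide; open, the fingers measure 114 mm over their backs; the gripper's body (76 mm by 85 mm) begins 54 mm behind the grasp point. The pads swing forward as they close: fully open they stand 13 mm farther back than shut.
Start: joints at [0.014, 0.321, -0.07, 1.45, 0.023, 1.371, -0.057], TCP at [0.65, -0, 0.231] pointing down, gripper open.
Joint ranges: [-2.86, 2.86], [-0.3, 2.09], [-1.38, 1.24], [0.06, 2.45], [-1.56, 4.7], [0.09, 2.05], [-2.69, 2.69]. Speed limits (rad/s): [2.57, 2.57, 3.14, 3.14, 3.14, 3.14, 3.14].

### API

Orientations are given as a rotation vector (axis times angle).
In Python, from bench import bot, optics gives the robot as it stands.
- The arm moves only by the tool jog_arm, never from a script. Its argument "deltas" is one flat list of numbers, 7 for each row, row after row: the shift along the tool's x, y, z in m, then the turn, a rotation vector about the tool's x, y, z in rad, then the closure in counts, from 0 (fully open) to 255 (shut). In form: [dx, dy, dz, ax, ay, az, claw, dx, dy, dz, ax, ay, az, claw, ...]. A call has exactly 10 rows; each row shifts and turns the commanded pose from where the row before left it, along the tool's axes as they then stand; what a row does not reach is not made up. A row lasts 1/10 s, in which the tool goes at most 50 mm and 8.59 degrees, less where a joint would pass 70% of its speed; a pose out of reach is approached as far as the arm can. A call with a gripper value outside its range is refused whole. The fingers move at their own pace and stop on an object; "squeeze" is the grip in N (left out, the last holds). Time passes only in rows, so rows that do not move let the fingers close, or fill a call up. It gives the time, the measured TCP pose, the force, the opening and the grip force at its end, in the units of the state.
- bot.observe(): the state, without advancing time (a new reading comes with each control period).
- optics.get_image(name): name is "scene" or "side" or "wrist"; returns a dict with "image" (384x512x3 uint8, red, green, blue), "fx", "fy", "cx", "cy" (pixels), "xyz" and "orientation" of the camera in the world. Camera axes: x right, y down, z forward; pixel columns grow to the right and rows downward; lengths in m; the calibration is good to about 2 mm. The wrist camera is an equidistant fisheye: a pixel r from the principal point sees the ray r / f radians off the axis. A picture is of the moment at which its call begins. There is no depth.
- bot.finish_job(): hands the job in; it is judged then, once.
The state is a dict: "clock": time; "joint_pos": joint angles; "joint_velocities": joint speeds; "tau": joint torques, N m; "tool_pos": TCP position; "orientation": TCP orientation; "contact_force": force on the tool from outside, world axes, zero at the start; "torque": the same for the moment, N m; "gripper_width": finger opening in m; "finger_force": force on a finger pad.
Only numpy, scipy, OpenCV 4.12 (cv2) and the standard library are available. Lean on these libraries where they do the work, as an engineer would, in place of code of your own. Each camera call takes 0.05 s, during which the arm holds its last target. There are 200 camera calls.

## Working session

There is one attempt and no reset: what is moved stays moved. The work goes in short steps, Python scripts to look and compute and a tool call to move; the robot and the scene stay as the last step left them, time stands still between calls to the robot, and variables do not carry over. Pictures are saved under pics/ and viewed, at most 13 in all, crops included, and the job is handed in when it is done.

Besides the shell and the picture viewer there is one more tool, called after "Emit:" as name(argument=value, ...) on one line, values as JSON. jog_arm: Moves the arm, as the interface text tells. Its arguments: {"type":"object","properties":{"deltas":{"type":"array"},"squeeze":{"type":"number"}},"required":["deltas"]}

```bash
mkdir -p pics; ls; cat > h.py <<'E'
import numpy as np, cv2
from scipy.spatial.transform import Rotation as R
from bench import bot, optics
def grab(n,fn=None):
    d=optics.get_image(n)
    if fn: cv2.imwrite('pics/'+fn,cv2.cvtColor(d['image'],cv2.COLOR_RGB2BGR))
    return d
def rot(o):
    o=np.array(o,float); return R.from_rotvec(o) if o.shape==(3,) else R.from_matrix(o)
def ray(d,u,v,fish=False):
    x,y=(u-d['cx'])/d['fx'],(v-d['cy'])/d['fy']
    if fish:
        r=np.hypot(x,y); c=np.array([x/r*np.sin(r),y/r*np.sin(r),np.cos(r)]) if r>0 else np.array([0,0,1.])
    else: c=np.array([x,y,1.])
    return rot(d['orientation']).apply(c)
def onz(d,u,v,z,fish=False):
    r=ray(d,u,v,fish); p=np.array(d['xyz']); return (p+r*(z-p[2])/r[2])[:2]
def proj(d,P):
    c=rot(d['orientation']).inv().apply(np.array(P)-d['xyz']); return d['fx']*c[...,0]/c[...,2]+d['cx'],d['fy']*c[...,1]/c[...,2]+d['cy']
E
python3 - <<'E'
from h import *
a=[grab(n,n+'0.png') for n in('scene','side','wrist')]
for d in a: print({k:np.round(v,3) for k,v in d.items() if k!='image'})
print(bot.observe())
im=[cv2.imread('pics/%s0.png'%n) for n in('scene','side')]
cv2.imwrite('pics/both.png',cv2.resize(np.vstack(im)[:, :],None,fx=.78,fy=.78))
E
```

```text
pics
{'fx': np.float64(456.881), 'fy': np.float64(456.881), 'cx': np.float64(253.447), 'cy': np.float64(187.193), 'xyz': array([ 1.053, -0.569,  1.233]), 'orientation': array([-2.412, -1.038,  0.273])}
{'fx': np.float64(476.374), 'fy': np.float64(476.374), 'cx': np.float64(262.076), 'cy': np.float64(193.525), 'xyz': array([-0.092,  0.935,  0.821]), 'orientation': array([-0.711,  2.395, -1.391])}
{'fx': np.float64(297.319), 'fy': np.float64(297.319), 'cx': np.float64(252.119), 'cy': np.float64(196.515), 'xyz': array([0.65 , 0.08 , 0.371]), 'orientation': array([ 2.821e+00,  1.000e-03, -2.000e-03])}
{'clock': 0.15, 'joint_pos': array([ 0.01406662,  0.32162957, -0.07008892,  1.4513764 ,  0.02256289,
        1.37083404, -0.05690761]), 'joint_velocities': array([-2.10996286e-03, -2.24171286e-03, -1.29697234e-03, -4.27544926e-03,
       -8.46910044e-05, -1.80785606e-03, -4.87889161e-04]), 'tau': array([ 4.86840745e-04, -4.94090402e+01, -3.82246608e-01, -3.14684451e+01,
        1.31496685e-02,  8.20941757e-03, -6.77807677e-07]), 'tool_pos': array([ 6.49589603e-01, -8.81980722e-06,  2.30499053e-01]), 'orientation': array([-2.22068467e+00, -2.22078747e+00,  1.67714509e-03]), 'contact_force': array([-1.08250556,  1.13749463,  0.04242303]), 'torque': array([ 0.00914266,  0.02323115, -0.02720271]), 'finger_force': 0.0, 'gripper_width': 0.08581325789601224}
```

View pics/scene0.png

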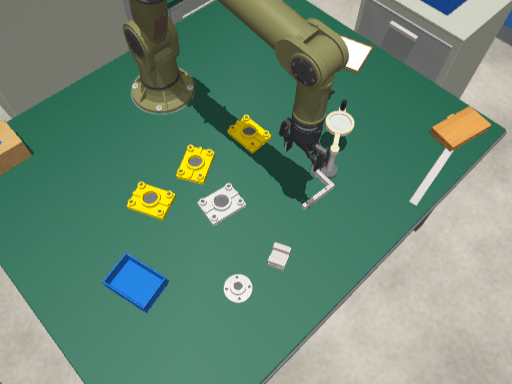

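View pics/side0.png

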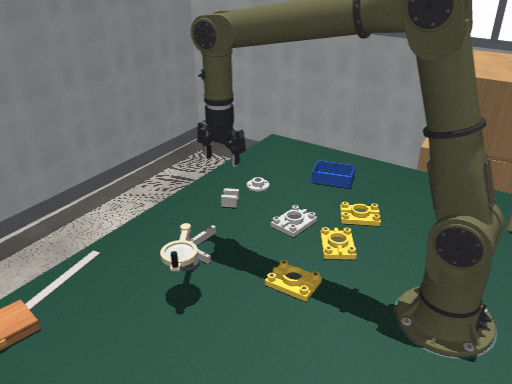

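View pics/wrist0.png

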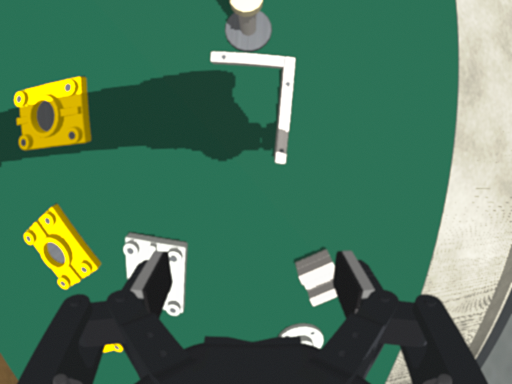

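The scene view shows one grey casting at about (221,203), with yellow lookalikes at (195,163), (151,200) and (249,133). Only the grey one fits the description. The white L fixture is near (320,190), the magnifier ring at (340,123), and its black knob at (343,105). In the wrist view, the fixture's inner corner is near (281,67) and the casting is near (155,275).

```bash
python3 - <<'E'
from h import *
d=grab('scene'); w=grab('wrist'); s=grab('side')
def blob(d,x0,x1,y0,y1):
    hsv=cv2.cvtColor(d['image'],cv2.COLOR_RGB2HSV)
    m=((hsv[...,1]<60)&(hsv[...,2]>60)).astype(np.uint8)*255
    z=np.zeros_like(m); z[y0:y1,x0:x1]=m[y0:y1,x0:x1]
    return cv2.morphologyEx(z,cv2.MORPH_CLOSE,np.ones((5,5)))
m=blob(d,190,250,178,228)
c=max(cv2.findContours(m,0,2)[0],key=cv2.contourArea)
P=np.array([onz(d,*p[0],.018) for p in c],np.float32)
print('casting',cv2.minAreaRect(P))
for n,u,v,z in[('corner',281,67,.024),('side end',212,63,.024),('far end',275,158,.024),('foot',248,30,.0),('cast',155,275,.018)]: print(n,onz(w,u,v,z,True))
print('knob scene',onz(d,343,103,.16),'side',onz(s,174,257,.155)); print('ring',onz(d,340,123,.126),onz(s,180,253,.126))
crop=np.hstack([cv2.resize(d['image'][85:245,180:360],None,fx=3,fy=3),]); cv2.imwrite('pics/c1.png',cv2.cvtColor(crop,4))
E
```

```text
casting ((0.5060268640518188, -0.16413110494613647), (0.12597064673900604, 0.1024569645524025), 81.35814666748047)
corner [0.68322677 0.12094287]
side end [0.60422126 0.12610254]
far end [0.67750778 0.01320167]
foot [0.64512509 0.17103123]
cast [ 0.50769562 -0.15876254]
knob scene [0.56303828 0.29727478] side [0.54746174 0.31273112]
ring [0.59445572 0.25573594] [0.57392585 0.26588816]
```

View pics/c1.png

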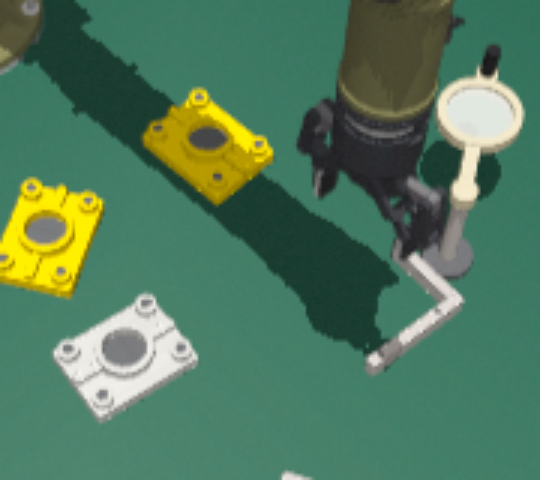

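Emit:
jog_arm(deltas=[-0.033,-0.01,0,0,0,0,0,-0.033,-0.01,0,0,0,0,0,-0.033,-0.01,0,0,0,0,0,-0.033,-0.01,0,0,0,0,0,-0.033,-0.01,0,0,0,0,0,0,0,0,0,0,-0.142,0,0,0,0,0,0,-0.142,0,0,0,0,0,0,-0.142,0,0,0,0,0,0,-0.142,0,0,0,0,0,0,-0.142,0])

```text
clock: 1.3
tool_pos: [0.6, -0.165, 0.2313]
orientation: [1.302, 2.859, -0.0]
contact_force: [0.5, -0.2, -0.9]
gripper_width: 0.0854
finger_force: 0.0
```

Emit:
jog_arm(deltas=[0,0,0,0,0,-0.142,0,0,0,0,0,0,-0.142,0,0,0,0,0,0,-0.142,0,0,0,0,0,0,-0.142,0,0,0,0,0,0,-0.142,0,0,0,0,0,0,0,0,0,0,0,0,0,0,0,0,0,0,0,0,0,0,0,0,0,0,0,0,0,0,0,0,0,0,0,0])

```text
clock: 2.3
tool_pos: [0.6, -0.165, 0.2314]
orientation: [0.238, 3.132, -0.0]
contact_force: [0.2, 0.4, -0.6]
gripper_width: 0.0855
finger_force: 0.0
```

```bash
python3 - <<'E'
from h import *
w=grab('wrist','w1.png'); d=grab('scene','s1.png')
print(w['xyz'])
cv2.imwrite('pics/v1.png',np.hstack([cv2.imread('pics/w1.png')[:,:],cv2.resize(cv2.imread('pics/s1.png')[60:252,270:398],None,fx=2,fy=2)]))
E
```

```text
[ 0.52078704 -0.15332187  0.37226235]
```

View pics/v1.png

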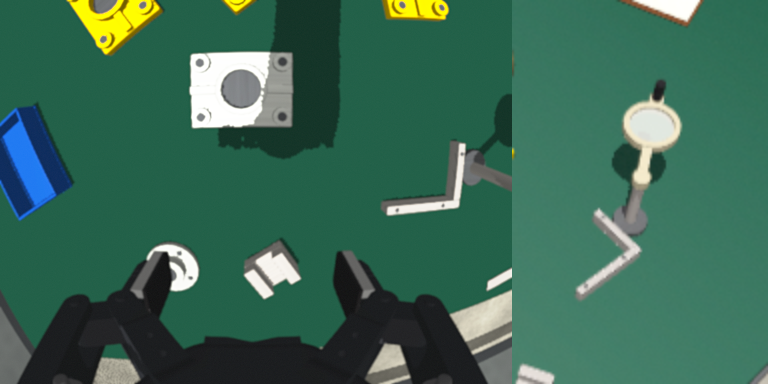

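The wrist view shows the casting clearly, with its collar at (241,88) and bosses near (199,62), (200,117), (284,60) and (281,116). The fixture's inner corner is near (450,204). In the right-hand scene inset, the knob top, ring and hub are at about (660,85), (651,126) and (642,178).

```bash
python3 - <<'E'
from h import *
w=grab('wrist'); d=grab('scene'); s=grab('side')
g=cv2.cvtColor(w['image'],cv2.COLOR_RGB2HSV); m=((g[...,1]<70)&(g[...,2]>85)).astype(np.uint8)
for nm,(x0,x1,y0,y1) in dict(cast=(180,300,45,135),fix=(380,466,138,220)).items():
    z=np.zeros_like(m); z[y0:y1,x0:x1]=m[y0:y1,x0:x1]
    c=max(cv2.findContours(z,0,2)[0],key=cv2.contourArea)
    P=np.array([onz(w,*p[0],.02 if nm=='cast' else .024,True) for p in c],np.float32)
    print(nm,cv2.minAreaRect(P))
    if nm=='fix': print([ (tuple(q[0]),onz(w,*q[0],.024,True).round(4)) for q in cv2.approxPolyDP(c,3,True)])
B=[onz(w,u,v,.03,True) for u,v in[(199,62),(200,117),(284,60),(281,116)]]
print(np.round(B,4),np.mean(B,0)); print('collar',onz(w,241,88,.028,True))
# rough triangulated checks scene
for n,u,v,z in[('knob',344,102,.16),('ring',339.5,123,.12),('hub',335,149,.128)]: print(n,onz(d,u,v,z))
# wrist foot centre
print('foot wrist',onz(w,474,168,.006,True))
dark=(s['image'].max(2)<45).astype(np.uint8); z=np.zeros_like(dark); z[235:290,150:200]=dark[235:290,150:200]
n,l,st,ce=cv2.connectedComponentsWithStats(z); print(st[1:],ce[1:])
dark=(d['image'].max(2)<45).astype(np.uint8); z=np.zeros_like(dark); z[95:116,330:356]=dark[95:116,330:356]
n,l,st,ce=cv2.connectedComponentsWithStats(z); print(st[1:],ce[1:])
E
```

```text
cast ((0.503933846950531, -0.16490556299686432), (0.12110785394906998, 0.09105634689331055), 81.74544525146484)
fix ((0.6442098617553711, 0.0712599828839302), (0.1445775330066681, 0.1010480523109436), 85.95528411865234)
[((np.int32(465), np.int32(143)), array([0.6013, 0.1393])), ((np.int32(450), np.int32(141)), array([0.5963, 0.1103])), ((np.int32(445), np.int32(196)), array([0.6759, 0.1042])), ((np.int32(382), np.int32(201)), array([ 0.6671, -0.0014])), ((np.int32(381), np.int32(209)), array([ 0.6783, -0.0029])), ((np.int32(394), np.int32(215)), array([0.6906, 0.0174])), ((np.int32(457), np.int32(208)), array([0.699 , 0.1302])), ((np.int32(462), np.int32(181)), array([0.6574, 0.136 ])), ((np.int32(465), np.int32(183)), array([0.6613, 0.1425]))]
[[ 0.4652 -0.2059]
 [ 0.5288 -0.2153]
 [ 0.4784 -0.1107]
 [ 0.5423 -0.1234]] [ 0.50368067 -0.16383498]
collar [ 0.50368998 -0.16362   ]
knob [0.56249478 0.30265512]
ring [0.59090536 0.25906518]
hub [0.65002423 0.16806785]
foot wrist [0.64647286 0.17598228]
[[171 252   7  15  77]
 [198 264   1   2   2]
 [194 269   1   1   1]
 [183 270   1   1   1]
 [169 270  30  20 205]] [[174.06493506 258.97402597]
 [198.         264.5       ]
 [194.         269.        ]
 [183.         270.        ]
 [185.32195122 283.50731707]]
[[341 102   5   8  29]] [[342.68965517 105.5862069 ]]
```

Emit:
jog_arm(deltas=[0.024,-0.0034,0.03,0,0,0,0,0.024,-0.0034,0.03,0,0,0,0,0.024,-0.0034,0.03,0,0,0,0,0.023,-0.0034,0.03,0,0,0,0,0,0,0.025,0,0,0,0,0,0,0.025,0,0,0,0,0,0,0.02,0,0,0,0,0,0,0.015,0,0,0,0,0,0,0.009,0,0,0,0,0,0,0,0,0,0,0], squeeze=20)

```text
clock: 3.55
tool_pos: [0.5032, -0.164, 0.0163]
orientation: [-0.237, -3.131, -0.001]
contact_force: [1.0, -0.6, 0.9]
gripper_width: 0.0853
finger_force: 0.0
```

Emit:
jog_arm(deltas=[0,0,0,0,0,0,110,0,0,0,0,0,0,110,0,0,0,0,0,0,110,0,0,0,0,0,0,110,0,0,0,0,0,0,110,0,0,0,0,0,0,110,0,0,0,0,0,0,110,0,0,0,0,0,0,110,0,0,0,0,0,0,110,0,0,0,0,0,0,110])

```text
clock: 4.55
tool_pos: [0.5072, -0.1641, 0.0229]
orientation: [0.234, 3.127, -0.001]
contact_force: [-7.1, 3.1, 24.9]
gripper_width: 0.06
finger_force: 23.4
```

Emit:
jog_arm(deltas=[0,0,-0.004,0,0,0,110,0,0,-0.003,0,0,0,110,-0.002,0.006,0,0,0,0,110,-0.004,0.012,0,0,0,0,110,-0.005,0.014,0,0,0,0,110,-0.005,0.014,0,0,0,0,110,-0.005,0.014,0,0,0,0,110,-0.005,0.014,0,0,0,0,110,-0.005,0.014,0,0,0,0,110,-0.005,0.014,0,0,0,0,110])

```text
clock: 5.55
tool_pos: [0.5556, -0.0674, 0.0243]
orientation: [-0.236, -3.133, -0.0]
contact_force: [0.6, -0.4, -5.7]
gripper_width: 0.0592
finger_force: 24.1
```

Emit:
jog_arm(deltas=[-0.006,0.015,0,0,0,0,110,-0.006,0.015,0,0,0,0,110,-0.006,0.015,0,0,0,0,110,-0.006,0.015,0,0,0,0,110,-0.006,0.015,0,0,0,0,110,-0.006,0.015,0,0,0,0,110,-0.006,0.014,0,0,0,-0.025,110,-0.004,0.01,0,0,0,-0.025,110,-0.003,0.008,0,0,0,-0.025,110,0,0,0,0,0,-0.02,110])

```text
clock: 6.55
tool_pos: [0.6216, 0.0466, 0.0243]
orientation: [0.082, 3.14, 0.001]
contact_force: [0.2, 0.3, -6.4]
gripper_width: 0.0592
finger_force: 24.4
```

```bash
python3 - <<'E'
from h import *
w=grab('wrist','w2.png'); d=grab('scene','s2.png');o=bot.observe()
print(w['xyz'],o['tool_pos'],o['contact_force'])
cv2.imwrite('pics/v2.png',np.hstack([cv2.imread('pics/w2.png')[:,80:],cv2.resize(cv2.imread('pics/s2.png')[90:218,275:397],None,fx=3,fy=3)]))
E
```

```text
[0.5414453  0.05012326 0.16522371] [0.62080601 0.04422411 0.02411497] [-0.27601844 -0.08745042 -6.03734302]
```

View pics/v2.png

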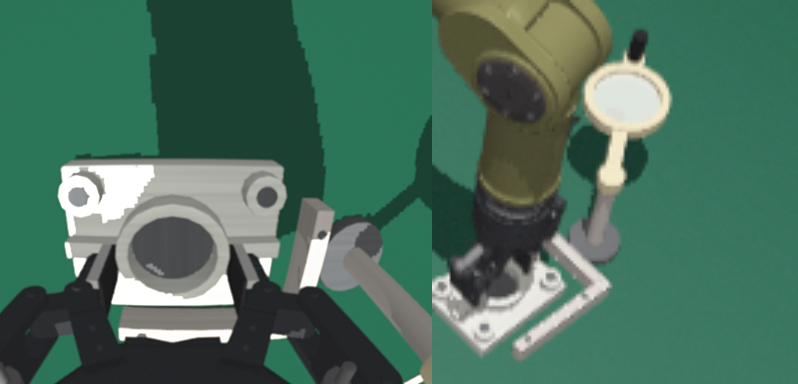

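The wrist view shows the casting held by its collar, roughly parallel to the stops. Small gaps remain at the right (285→300 in the crop) and at the far side. The -6 N suggests I'm carrying its weight, so I'll lower it onto the mat first and then approach.

Emit:
jog_arm(deltas=[0,0,0.0015,0,0,0,110,0,0,0.0015,0,0,0,110,0,0,0,0,0,0,110,0,0.002,0,0,0,0,110,0,0.002,0,0,0,0,110,0,0.002,0,0,0,0,110,0,0.002,0,0,0,0,110,0,0.002,0,0,0,0,110,0,0,0,0,0,0,110,0,0,0,0,0,0,110])

```text
clock: 7.65
tool_pos: [0.6234, 0.0509, 0.0234]
orientation: [0.093, 3.137, -0.005]
contact_force: [-0.7, -5.0, 2.5]
gripper_width: 0.0588
finger_force: 28.4
```

Emit:
jog_arm(deltas=[0,0.002,0,0,0,0,110,0,0.002,0,0,0,0,110,0,0.002,0,0,0,0,110,0,0.002,0,0,0,0,110,0,0,0,0,0,0,110,0,0,0,0,0,0,110,0,0,0,0,0,0,110,0,0,0,0,0,0,110,0,0,0,0,0,0,110,0,0,0,0,0,0,110])

```text
clock: 8.65
tool_pos: [0.6241, 0.0591, 0.0233]
orientation: [0.093, 3.136, -0.005]
contact_force: [0.3, -5.0, 3.5]
gripper_width: 0.0588
finger_force: 28.4
```

```bash
python3 - <<'E'
from h import *
w=grab('wrist','w3.png'); d=grab('scene','s3.png');o=bot.observe()
print(w['xyz'],o['tool_pos'],o['contact_force'])
E
```

```text
[0.54353539 0.06373215 0.1639272 ] [0.62413355 0.05908654 0.02335334] [-0.21106407 -5.71733818  2.64220837]
```

Emit:
jog_arm(deltas=[0,0.002,0,0,0,0,110,0,0.002,0,0,0,0,110,0,0.002,0,0,0,0,110,0,0.002,0,0,0,0,110,0,0.002,0,0,0,0,110,0,0,0,0,0,0,110,0,0,0,0,0,0,110,0,0,0,0,0,0,110,0,0,0,0,0,0,110,0,0,0,0,0,0,110])

```text
clock: 9.75
tool_pos: [0.6246, 0.0671, 0.0234]
orientation: [0.095, 3.137, -0.008]
contact_force: [-1.1, -8.5, 4.7]
gripper_width: 0.0591
finger_force: 29.3
```

Emit:
jog_arm(deltas=[-0.002,0.001,0,0,0,0,110,-0.002,0.001,0,0,0,0,110,-0.002,0,0,0,0,0,110,-0.002,0,0,0,0,0,110,-0.002,0,0,0,0,0,110,-0.002,0,0,0,0,0,110,-0.002,0,0,0,0,0,110,-0.002,0,0,0,0,0,110,0,0,0,0,0,0,110,0,0,0,0,0,0,110])

```text
clock: 10.75
tool_pos: [0.6283, 0.0665, 0.0231]
orientation: [-0.09, -3.117, 0.018]
contact_force: [-34.0, -14.7, 31.4]
gripper_width: 0.0589
finger_force: 42.7
```

Emit:
jog_arm(deltas=[0.003,0,0,0,0,0,110,0.003,0,0,0,0,0,110,0.003,0,0,0,0,0,110,0.001,-0.001,0,0,0,0,110,0,0,0,0,0,0,110,0,0,0,0,0,0,70,0,0,0,0,0,0,70,0,0,0,0,0,0,70,0,0,0,0,0,0,70,0,0,0,0,0,0,70])

```text
clock: 11.75
tool_pos: [0.6284, 0.0673, 0.0227]
orientation: [-0.095, -3.139, 0.01]
contact_force: [-6.4, -8.4, 5.8]
gripper_width: 0.062
finger_force: 6.9
```

```bash
python3 - <<'E'
from h import *
w=grab('wrist','w4.png'); d=grab('scene','s4.png');o=bot.observe()
print(w['xyz'],o['tool_pos'],o['contact_force'],o['gripper_width'])
cv2.imwrite('pics/v4.png',np.hstack([cv2.imread('pics/w4.png')[:,100:470],cv2.resize(cv2.imread('pics/s4.png')[118:214,265:370],None,fx=4,fy=4)]))
E
```

```text
[0.54864472 0.07250288 0.16370652] [0.628465   0.06725006 0.02273036] [-4.78864739 -8.41720552  5.62650978] 0.06198965334132602
```

View pics/v4.png

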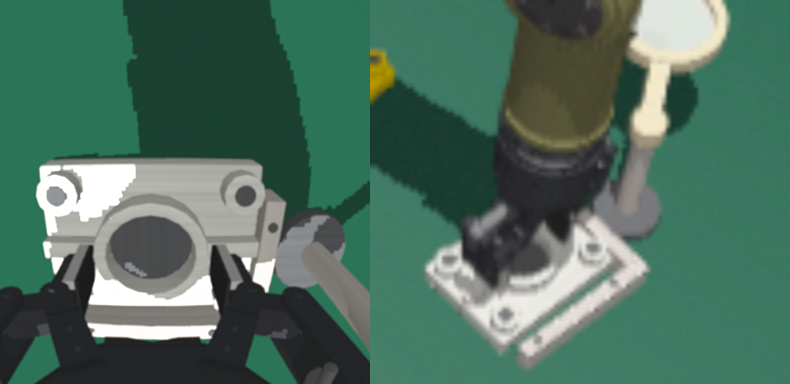

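```bash
python3 - <<'E'
from h import *
w=grab('wrist'); im=w['image']; cv2.imwrite('pics/w5.png',cv2.cvtColor(im,4))
for u in(210,230,250,270,290): 
    col=im[290:345,u].mean(1).astype(int); print(u,col.tolist())
print(w['xyz'])
for u in(210,250,290):
  for v in(300,305,310,315,320,325,330,335): print(u,v,'z18',onz(w,u,v,.018,True).round(4),'z24',onz(w,u,v,.024,True).round(4))
cv2.imwrite('pics/v5.png',cv2.resize(cv2.cvtColor(im,4)[180:345,120:400],None,fx=2.8,fy=2.8))
E
```

```text
210 [254, 254, 254, 254, 254, 254, 254, 254, 254, 254, 254, 254, 255, 255, 247, 171, 120, 116, 119, 119, 121, 122, 124, 123, 122, 120, 117, 118, 119, 121, 122, 122, 121, 137, 192, 243, 253, 253, 252, 252, 252, 252, 252, 252, 254, 252, 195, 94, 35, 33, 37, 36, 38, 33, 34]
230 [255, 255, 255, 255, 255, 255, 255, 254, 254, 254, 254, 254, 254, 255, 255, 224, 139, 114, 119, 119, 119, 121, 122, 123, 124, 122, 120, 118, 118, 120, 120, 121, 122, 121, 138, 198, 245, 253, 252, 252, 252, 252, 252, 252, 252, 254, 253, 205, 103, 41, 33, 36, 36, 37, 33]
250 [133, 133, 135, 145, 175, 243, 255, 255, 255, 255, 254, 254, 254, 255, 255, 231, 146, 115, 118, 121, 120, 121, 122, 124, 124, 123, 120, 117, 118, 120, 121, 121, 123, 122, 121, 134, 198, 250, 254, 253, 253, 253, 252, 252, 252, 252, 252, 253, 241, 160, 84, 58, 42, 35, 35]
270 [163, 175, 177, 177, 178, 179, 176, 174, 188, 233, 254, 255, 255, 255, 255, 235, 154, 117, 118, 119, 120, 121, 124, 125, 124, 122, 121, 120, 118, 120, 121, 122, 123, 122, 122, 148, 215, 249, 253, 253, 253, 253, 252, 252, 252, 252, 254, 252, 185, 80, 33, 35, 38, 37, 36]
290 [
[... 754 characters left out ...]
 0.0631] z24 [0.6623 0.0635]
250 310 z18 [0.6713 0.0629] z24 [0.6663 0.0633]
250 315 z18 [0.6756 0.0626] z24 [0.6704 0.063 ]
250 320 z18 [0.68   0.0623] z24 [0.6746 0.0627]
250 325 z18 [0.6845 0.062 ] z24 [0.6789 0.0625]
250 330 z18 [0.6891 0.0617] z24 [0.6833 0.0622]
250 335 z18 [0.6939 0.0614] z24 [0.688  0.0619]
290 300 z18 [0.6649 0.0879] z24 [0.6602 0.0873]
290 305 z18 [0.669  0.0879] z24 [0.6641 0.0873]
290 310 z18 [0.6732 0.088 ] z24 [0.6681 0.0873]
290 315 z18 [0.6775 0.088 ] z24 [0.6722 0.0874]
290 320 z18 [0.6819 0.0881] z24 [0.6764 0.0874]
290 325 z18 [0.6865 0.0881] z24 [0.6808 0.0875]
290 330 z18 [0.6912 0.0882] z24 [0.6853 0.0875]
290 335 z18 [0.6961 0.0882] z24 [0.69   0.0876]
```

View pics/v5.png

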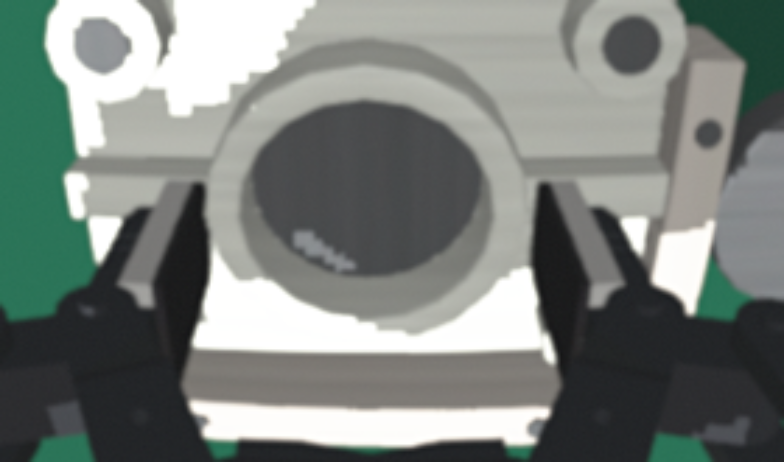

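The gap at the far stop is about 11 mm and even along its length (plate edge at v≈306, stop's inner edge at v≈325). The casting is against the side stop. The collar slipped in the grip while I was pushing, so I'll release it and push the -x face from outside with shut fingers.

Emit:
jog_arm(deltas=[0,0,0,0,0,0,30,0,0,0,0,0,0,30,0,0,0,0,0,0,30,0,0,-0.01,0,0,0,30,0,0,-0.02,0,0,0,30,0,0,-0.02,0,0,0,30,0,0,-0.02,0,0,0,100,0.02,0,0,0,0,0,255,0.02,0,0,0,0,0,255,0.02,0,0,0,0,0,255])

```text
clock: 12.9
tool_pos: [0.5685, 0.0776, 0.0923]
orientation: [0.086, 3.139, 0.001]
contact_force: [0.0, 0.3, 0.7]
gripper_width: 0.0171
finger_force: 0.0
```

Emit:
jog_arm(deltas=[0.012,0,0,0,0,0,255,0,0,0,0,0,0,255,0,0,0,0,0,0,255,0,0,0,0,0,0,255,0,0,0,0,0,0,255,0,0,0,0,0,0,255,0,0,0,0,0,0,255,0,0,0,0,0,0,255,0,0,0,0,0,0,255,0,0,0,0,0,0,255])

```text
clock: 13.9
tool_pos: [0.5569, 0.0774, 0.0913]
orientation: [0.088, 3.14, -0.0]
contact_force: [0.1, 0.5, -0.8]
gripper_width: -0.0002
finger_force: 0.0
```

```bash
python3 - <<'E'
from h import *
w=grab('wrist','w6.png');s=grab('side','i6.png'); o=bot.observe()
print(w['xyz'],o['tool_pos'],o['orientation'],o['contact_force'],o['gripper_width'])
cv2.imwrite('pics/v6.png',np.hstack([cv2.imread('pics/w6.png')[:,100:470],cv2.resize(cv2.imread('pics/i6.png')[190:286,150:255],None,fx=4,fy=4)]))
E
```

```text
[0.47681635 0.08140403 0.23223322] [0.55684848 0.07743147 0.09135833] [ 8.76005773e-02  3.14025802e+00 -9.54708473e-05] [-0.16005569  1.01919314 -0.03005993] 0.00031493270661257805
```

View pics/v6.png

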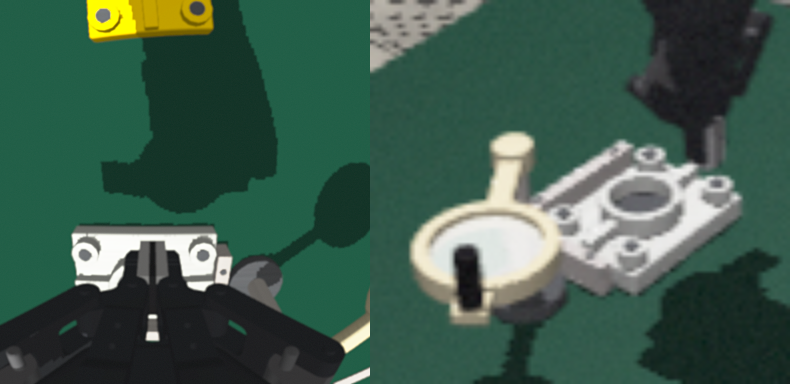

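```bash
python3 - <<'E'
from h import *
w=grab('wrist'); im=w['image']; hs=cv2.cvtColor(im,cv2.COLOR_RGB2HSV); m=((hs[...,1]<70)&(hs[...,2]>85))
for u in(185,200,220,250,280,300): 
    v=np.where(m[200:300,u])[0][0]+200; print(u,v,im[v-2:v+14,u].mean(1).astype(int).tolist())
for v in(240,250,260): print(v,[im[v,160:185].mean(1).astype(int).tolist(), im[v,305:335].mean(1).astype(int).tolist()])
for u,v in[(172,234),(317,233),(172,250),(317,250),(244,233)]: print(u,v,onz(w,u,v,.018,True).round(4))
E
```

```text
185 226 [44, 59, 86, 101, 104, 105, 107, 108, 123, 166, 216, 227, 178, 120, 104, 104]
200 226 [38, 55, 82, 99, 106, 106, 108, 107, 120, 161, 220, 246, 252, 252, 252, 251]
220 227 [49, 74, 98, 104, 105, 107, 108, 115, 148, 205, 241, 250, 251, 250, 250, 251]
250 227 [45, 71, 94, 104, 105, 106, 107, 110, 137, 191, 235, 248, 250, 250, 245, 202]
280 227 [48, 72, 95, 104, 106, 106, 105, 111, 140, 194, 234, 246, 248, 247, 247, 247]
300 227 [53, 78, 96, 103, 105, 105, 107, 115, 150, 188, 194, 163, 127, 109, 105, 104]
240 [[65, 67, 67, 66, 67, 68, 67, 67, 67, 65, 63, 84, 164, 244, 255, 255, 251, 203, 133, 109, 101, 101, 102, 104, 104], [103, 103, 104, 106, 112, 121, 136, 181, 233, 245, 230, 155, 85, 59, 60, 60, 60, 60, 59, 58, 57, 58, 60, 63, 66, 65, 67, 67, 66, 67]]
250 [[67, 66, 66, 66, 67, 67, 67, 66, 66, 63, 67, 111, 195, 247, 253, 252, 251, 251, 250, 233, 174, 126, 114, 112, 113], [158, 190, 223, 237, 246, 248, 248, 249, 250, 244, 191, 119, 94, 95, 97, 96, 96, 97, 96, 97, 96, 99, 97, 90, 76, 68, 66, 66, 66, 67]]
260 [[67, 67, 67, 66, 65, 66, 67, 67, 67, 68, 65, 64, 70, 108, 182, 240, 251, 251, 251, 251, 249, 236, 212, 180, 151], [166, 202, 235, 247, 249, 249, 249, 249, 238, 182, 114, 94, 131, 195, 232, 239, 238, 237, 236, 235, 235, 235, 235, 235, 236, 229, 182, 112, 70, 63]]
172 234 [0.5765 0.0102]
317 233 [0.5818 0.1281]
172 250 [0.5913 0.0077]
317 250 [0.5976 0.1287]
244 233 [0.578  0.0693]
```

Emit:
jog_arm(deltas=[0,-0.007,0,0,0,0,255,0,0,0.02,0,0,0,255,0,0,0.02,0,0,0,255,0,0,0.02,0,0,0,255,0,0,0.015,0,0,0,255,0,0,0.007,0,0,0,255,0,0,0,0,0,0,255,0,0,0,0,0,0,255,0,0,0,0,0,0,255,0,0,0,0,0,0,255])

```text
clock: 15.05
tool_pos: [0.5572, 0.0706, 0.0103]
orientation: [0.087, 3.139, 0.0]
contact_force: [-0.0, -0.4, 0.4]
gripper_width: 0.0001
finger_force: 0.0
```

Emit:
jog_arm(deltas=[-0.003,0,0,0,0,0,255,-0.003,0,0,0,0,0,255,-0.003,0,0,0,0,0,255,-0.003,0,0,0,0,0,255,-0.002,0,0,0,0,0,255,-0.002,0,0,0,0,0,255,-0.002,0,0,0,0,0,255,0,0,0,0,0,0,255,0,0,0,0,0,0,255,0,0,0,0,0,0,255])

```text
clock: 16.05
tool_pos: [0.5716, 0.0697, 0.0087]
orientation: [-0.087, -3.134, 0.001]
contact_force: [-7.4, 0.2, 5.1]
gripper_width: -0.0002
finger_force: 3.6
```

Emit:
jog_arm(deltas=[-0.002,0,0,0,0,0,255,-0.002,0,0,0,0,0,255,-0.002,0,0,0,0,0,255,-0.002,0,0,0,0,0,255,0,0,0,0,0,0,255,0,0,0,0,0,0,255,0,0,0,0,0,0,255,0,0,0,0,0,0,255,0,0,0,0,0,0,255,0,0,0,0,0,0,255])

```text
clock: 17.05
tool_pos: [0.5793, 0.0693, 0.0088]
orientation: [-0.087, -3.134, 0.001]
contact_force: [-7.8, 0.2, 4.7]
gripper_width: 0.0002
finger_force: 3.9
```

Still sliding freely; the force is steady friction.

Emit:
jog_arm(deltas=[-0.002,0,0,0,0,0,255,-0.002,0,0,0,0,0,255,0,0,0,0,0,0,255,-0.001,0,0,0,0,0,255,-0.001,0,0,0,0,0,255,0,0,0,0,0,0,255,0,0,0,0,0,0,255,0,0,0,0,0,0,255,0,0,0,0,0,0,255,0,0,0,0,0,0,255])

```text
clock: 18.05
tool_pos: [0.5795, 0.0694, 0.0084]
orientation: [-0.086, -3.121, 0.003]
contact_force: [-21.6, -0.0, 19.2]
gripper_width: -0.0001
finger_force: 11.4
```

Emit:
jog_arm(deltas=[0.01,0,0,0,0,0,255,0.01,0,0,0,0,0,255,0,0,-0.02,0,0,0,255,0,0,-0.02,0,0,0,255,0,0,-0.02,0,0,0,255,-0.0166,-0.0215,0,0,0,0,255,-0.0166,-0.0215,0,0,0,0,255,-0.0166,-0.0215,0,0,0,0,255,-0.0166,-0.0215,0,0,0,0,255,0,0,0,0,0,0,255])

```text
clock: 19.05
tool_pos: [0.6319, -0.0253, 0.0693]
orientation: [0.097, 3.137, -0.004]
contact_force: [-0.3, 0.0, -0.3]
gripper_width: -0.0001
finger_force: 0.0
```

```bash
python3 - <<'E'
from h import *
w=grab('wrist'); im=w['image']; hs=cv2.cvtColor(im,cv2.COLOR_RGB2HSV); m=((hs[...,1]<70)&(hs[...,2]>85))
o=bot.observe(); print(o['tool_pos'])
for v in(150,170,190,200,210,220,230):
    r=np.where(m[v,150:])[0]; 
    if len(r): u=r[0]+150; print(v,u,onz(w,u,v,.018,True).round(4), im[v,u-1:u+10].mean(1).astype(int).tolist())
cv2.imwrite('pics/w7.png',cv2.cvtColor(im,4))
E
```

```text
[ 0.63070322 -0.02254526  0.06912317]
150 297 [0.5853 0.0064] [59, 82, 97, 105, 108, 109, 109, 109, 110, 110, 109]
170 296 [0.5988 0.0054] [61, 84, 94, 100, 116, 135, 142, 137, 114, 96, 96]
190 296 [0.6128 0.0051] [81, 93, 98, 112, 129, 140, 145, 148, 148, 147, 147]
200 295 [0.62   0.0043] [69, 85, 94, 104, 124, 139, 145, 149, 149, 149, 149]
210 295 [0.6274 0.0042] [81, 93, 99, 113, 124, 123, 117, 116, 116, 116, 115]
220 294 [0.6349 0.0034] [72, 87, 94, 104, 116, 110, 101, 113, 135, 147, 149]
230 293 [0.6426 0.0027] [83, 98, 100, 104, 121, 137, 145, 148, 149, 149, 148]
```

Emit:
jog_arm(deltas=[0,0,0.02,0,0,0,255,0,0,0.02,0,0,0,255,0,0,0.015,0,0,0,255,0,0,0.005,0,0,0,255,0,0.003,0,0,0,0,255,0,0.003,0,0,0,0,255,0,0.003,0,0,0,0,255,0,0.002,0,0,0,0,255,0,0,0,0,0,0,255,0,0,0,0,0,0,255])

```text
clock: 20.1
tool_pos: [0.6307, -0.0088, 0.0096]
orientation: [0.087, 3.14, -0.0]
contact_force: [0.4, -0.5, 0.6]
gripper_width: 0.0
finger_force: 0.0
```

Emit:
jog_arm(deltas=[0,0.002,0,0,0,0,255,0,0.002,0,0,0,0,255,0,0.002,0,0,0,0,255,0,0.002,0,0,0,0,255,0,0.001,0,0,0,0,255,0,0,0,0,0,0,255,0,0,0,0,0,0,255,0,0,0,0,0,0,255,0,0,0,0,0,0,255,0,0,0,0,0,0,255])

```text
clock: 21.1
tool_pos: [0.6307, -0.0062, 0.0095]
orientation: [-0.094, -3.139, 0.011]
contact_force: [-1.8, -10.0, 3.0]
gripper_width: -0.0004
finger_force: 5.1
```

Emit:
jog_arm(deltas=[0,0.002,0,0,0,0,255,0,0.002,0,0,0,0,255,0,0.001,0,0,0,0,255,0,0,0,0,0,0,255,0,0,0,0,0,0,255,0,0,0,0,0,0,255,0,0,0,0,0,0,255,0,0,0,0,0,0,255,0,0,0,0,0,0,255,0,0,0,0,0,0,255])

```text
clock: 22.1
tool_pos: [0.6306, -0.006, 0.0095]
orientation: [-0.098, -3.138, 0.019]
contact_force: [-3.8, -16.4, 3.9]
gripper_width: 0.0001
finger_force: 8.6
```

Emit:
jog_arm(deltas=[0,-0.01,0,0,0,0,255,0,-0.015,0,0,0,0,255,0,0,-0.04,0,0,0,255,0,0,-0.04,0,0,0,255,0,0,-0.04,0,0,0,255,-0.015,0.02,-0.04,0,0,0,255,-0.015,0.02,-0.04,0,0,0,255,-0.015,0.02,-0.04,0,0,0,255,-0.015,0.02,0,0,0,0,255,-0.015,0.02,0,0,0,0,255])

```text
clock: 23.1
tool_pos: [0.7118, 0.0774, 0.2518]
orientation: [0.086, 3.136, 0.003]
contact_force: [-0.2, -0.5, -0.9]
gripper_width: -0.0004
finger_force: 0.0
```

```bash
python3 - <<'E'
from h import *
w=grab('wrist'); w=grab('wrist','w8.png'); o=bot.observe(); print(o['tool_pos'],w['xyz'],o['orientation'])
d=grab('scene','s8.png');s=grab('side','i8.png')
im=cv2.imread('pics/w8.png')
cv2.imwrite('pics/v8.png',np.hstack([cv2.resize(im[40:240,140:390],None,fx=2,fy=2),cv2.resize(cv2.imread('pics/s8.png')[80:205,285:373],None,fx=3.2,fy=3.2)]))
E
```

```text
[0.71108806 0.08108372 0.24855515] [0.63215707 0.08519209 0.39018167] [-0.07823281 -3.14037753 -0.00644113]
```

View pics/v8.png

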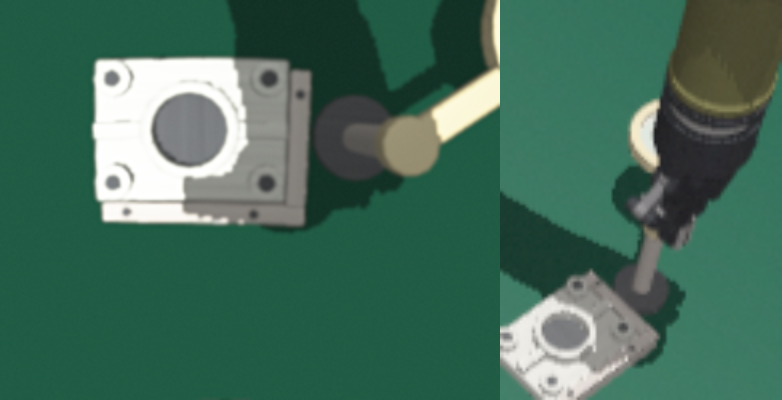

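The view shows the casting flush against both stops, with no dark gap along either inner face. The hub top is at crop (411,146), which is wrist (345.5,113).

```bash
python3 - <<'E'
from h import *
w=grab('wrist'); s=grab('side')
piv=onz(w,345.5,113,.128,True); print('pivot',piv)
B=np.array([onz(w,140+x/2,40+y/2,.03,True) for x,y in[(112,78),(268,78),(112,182),(267,183)]]); print(B.round(4),B.mean(0))
e=(B[1]-B[0]+B[3]-B[2]); yaw=np.arctan2(e[1],e[0])-np.pi/2; print('yaw',yaw)
c=B.mean(0); rr=R.from_euler('z',yaw).as_matrix()[:2,:2]; pf=c+rr@[0,.105]; print('pivot from casting',pf)
f=optics.get_image('side'); g=cv2.imread('pics/scene0.png')
d0={k:f[k] for k in()} 
sc=grab('scene')
# knob: top in scene (343.3,102.5), side (174,252.5)
def tri(d1,p1,d2,p2):
    a,b=ray(d1,*p1),ray(d2,*p2); o1,o2=np.array(d1['xyz']),np.array(d2['xyz'])
    t=np.linalg.lstsq(np.c_[a,-b],o2-o1,rcond=None)[0]; return (o1+a*t[0]+o2+b*t[1])/2,np.linalg.norm(o1+a*t[0]-o2-b*t[1])
k=tri(sc,(343.5,103),s,(174,253)); print('knob',k)
for p in(piv,pf):
    q=k[0][:2]-p; print(np.hypot(*q),np.degrees(np.arctan2(q[1],q[0])))
dark=(s['image'].max(2)<50).astype(np.uint8); z=np.zeros_like(dark); z[235:275,160:190]=dark[235:275,160:190]
print(cv2.connectedComponentsWithStats(z)[2][1:])
E
```

```text
pivot [0.64220747 0.1636729 ]
[[0.5976 0.015 ]
 [0.604  0.1078]
 [0.6612 0.0103]
 [0.6677 0.1043]] [0.63261181 0.05934677]
yaw -0.06845538149936359
pivot from casting [0.63979402 0.16410085]
knob (array([0.56015345, 0.30161883, 0.15426065]), np.float64(0.0038230940649768017))
0.16050526846601296 120.74534383408952
0.15891449032932153 120.07635079588259
[[171 252   7  15  77]
 [181 269   4   2   4]
 [186 270   4   5  17]]
```

Emit:
jog_arm(deltas=[0.0233,0.0303,0,0,0,0,165,0.0233,0.0303,0,0,0,0,165,0.0233,0.0303,0,0,0,0,165,0.0233,0.0303,0,0,0,0,165,0.0233,0.0303,0,0,0,0,165,0.0233,0.0303,0,0,0,0,165,0.0233,0.0303,0,0,0,0,165,0,0,0,0,0,0.146,165,0,0,0,0,0,0.146,165,0,0,0,0,0,0.146,165])

```text
clock: 24.5
tool_pos: [0.5593, 0.2961, 0.2497]
orientation: [0.777, 3.043, -0.0]
contact_force: [0.2, -0.1, -0.4]
gripper_width: 0.0299
finger_force: 0.0
```

Emit:
jog_arm(deltas=[0,0,0,0,0,0.146,165,0,0,0,0,0,0.146,165,0,0,0.02,0,0,0,165,0,0,0.02,0,0,0,165,0,0,0.02,0,0,0,165,0,0,0,0,0,0,165,0,0,0,0,0,0,165,0,0,0,0,0,0,165,0,0,0,0,0,0,165,0,0,0,0,0,0,165])

```text
clock: 25.5
tool_pos: [0.5599, 0.297, 0.1904]
orientation: [1.202, 2.901, 0.002]
contact_force: [0.4, 0.0, 0.4]
gripper_width: 0.03
finger_force: 0.0
```

```bash
python3 - <<'E'
from h import *
w=grab('wrist','w9.png'); o=bot.observe(); print(o['tool_pos'],o['orientation'],o['joint_pos'].round(2),o['gripper_width'],w['xyz'])
c=rot(w['orientation']).inv().apply(o['tool_pos']-w['xyz']); th=np.arccos(c[2]/np.linalg.norm(c)); a=np.arctan2(c[1],c[0]); print('tcp px',w['cx']+w['fx']*th*np.cos(a),w['cy']+w['fx']*th*np.sin(a))
cv2.imwrite('pics/v9.png',cv2.resize(cv2.imread('pics/w9.png')[130:384,110:400],None,fx=2.3,fy=2.3))
E
```

```text
[0.55969021 0.2969164  0.19011053] [1.20258466e+00 2.90135137e+00 1.41956553e-03] [-0.31  0.32 -0.27  1.54  0.09  1.29  0.19] 0.029938720236787387 [0.50314081 0.35352025 0.33126129]
tcp px 251.58283463392573 254.35532422473858
```

View pics/v9.png

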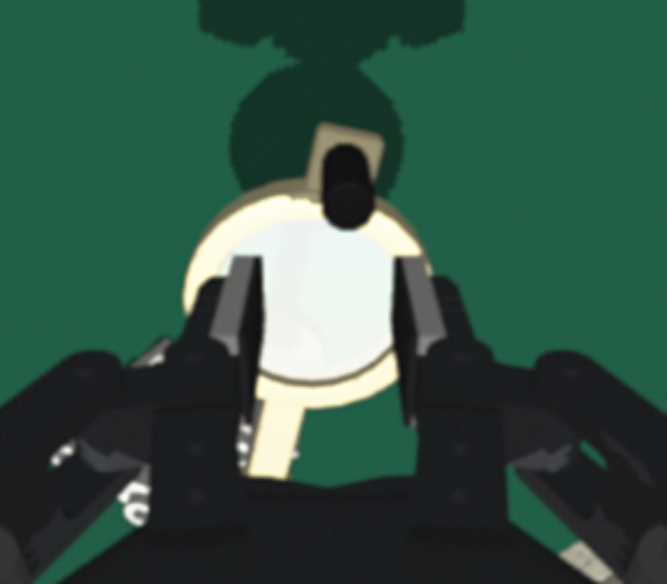

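The knob top is at crop (348,204), wrist (261.3,218.7), a little ahead of the fingertips and to their right.

```bash
python3 - <<'E'
from h import *
w=grab('wrist'); o=bot.observe()
k=onz(w,261.3,218.7,.16,True); print('knob',k); piv=np.array([.641,.164]); q=k-piv; print(np.hypot(*q),np.degrees(np.arctan2(q[1],q[0])))
print('tool shift',rot(o['orientation']).inv().apply(np.r_[k-o['tool_pos'][:2],0]))
E
```

```text
knob [0.55778482 0.30720148]
0.16562436740128886 120.16110893214665
tool shift [8.54637260e-03 6.01658392e-03 1.96712417e-06]
```

Emit:
jog_arm(deltas=[0.003,0.0025,0,0,0,0,165,0.003,0.0025,0,0,0,0,165,0,0,0,0,0,0,165,0,0,0.015,0,0,0,165,0,0,0.015,0,0,0,165,0,0,0.015,0,0,0,165,0,0,0.013,0,0,0,165,0,0,0,0,0,0,165,0,0,0,0,0,0,165,0,0,0,0,0,0,165])

```text
clock: 26.6
tool_pos: [0.5592, 0.3048, 0.132]
orientation: [1.203, 2.901, 0.002]
contact_force: [0.5, 0.6, 0.4]
gripper_width: 0.0302
finger_force: 0.0
```

```bash
cat > arc.py <<'E'
from h import *
import sys
C=np.array([.640,.1655]); r=.1605
def plan(phi1,psi1,n=10):
    o=bot.observe(); p=o['tool_pos'][:2]; M=rot(o['orientation']).as_matrix(); psi=np.degrees(np.arctan2(M[1,1],M[0,1]))
    q=p-C; phi=np.degrees(np.arctan2(q[1],q[0]))%360
    print('tcp',o['tool_pos'].round(4),'phi',phi,'rad',np.hypot(*q),'psi',psi,'F',o['contact_force'].round(1),o['joint_pos'].round(2))
    if psi<0: psi+=360
    for i in range(1,n+1):
        f=np.radians(phi+(phi1-phi)*i/n); t=C+r*np.array([np.cos(f),np.sin(f)]); d=t-p; p=t
        s=np.radians(psi+(psi1-psi)*(i-1)/n)
        print([round(float(d@[-np.sin(s),np.cos(s)]),4),round(float(d@[np.cos(s),np.sin(s)]),4)])
    print('az',-np.radians(psi1-psi)/n)
plan(float(sys.argv[1]),float(sys.argv[2]))
E
python3 arc.py 170 78
```

```text
tcp [0.5592 0.3048 0.132 ] phi 120.11879527320268 rad 0.161066294036968 psi 44.97511739375738 F [0.5 0.6 0.4] [-0.32  0.37 -0.27  1.6   0.1   1.18  0.17]
[0.0024, -0.0138]
[0.0026, -0.0137]
[0.0022, -0.0138]
[0.0018, -0.0139]
[0.0014, -0.0139]
[0.001, -0.0139]
[0.0005, -0.014]
[0.0001, -0.014]
[-0.0003, -0.014]
[-0.0007, -0.014]
az -0.05763929365635397
```

Emit:
jog_arm(deltas=[0.0024,-0.0138,0,0,0,-0.0576,165,0.0026,-0.0137,0,0,0,-0.0576,165,0.0022,-0.0138,0,0,0,-0.0576,165,0.0018,-0.0139,0,0,0,-0.0576,165,0.0014,-0.0139,0,0,0,-0.0576,165,0.001,-0.0139,0,0,0,-0.0576,165,0.0005,-0.014,0,0,0,-0.0576,165,0.0001,-0.014,0,0,0,-0.0576,165,-0.0003,-0.014,0,0,0,-0.0576,165,-0.0007,-0.014,0,0,0,-0.0576,165])

```text
clock: 27.6
tool_pos: [0.4819, 0.1932, 0.1326]
orientation: [0.324, 3.122, 0.002]
contact_force: [1.1, 0.7, 0.6]
gripper_width: 0.0305
finger_force: 0.3
```

```bash
python3 arc.py 219 111
```

```text
tcp [0.4819 0.1932 0.1326] phi 170.07203349294352 rad 0.16055152740960166 psi 78.14942629877739 F [1.1 0.7 0.6] [-0.14  0.13 -0.31  1.89  0.04  1.12  0.89]
[-0.0011, -0.0137]
[-0.0014, -0.0136]
[-0.0018, -0.0136]
[-0.0022, -0.0135]
[-0.0026, -0.0135]
[-0.0029, -0.0134]
[-0.0033, -0.0133]
[-0.0037, -0.0132]
[-0.0041, -0.0131]
[-0.0044, -0.013]
az -0.05733506722553946
```

Emit:
jog_arm(deltas=[-0.0011,-0.0137,0,0,0,-0.0573,165,-0.0014,-0.0136,0,0,0,-0.0573,165,-0.0018,-0.0136,0,0,0,-0.0573,165,-0.0022,-0.0135,0,0,0,-0.0573,165,-0.0026,-0.0135,0,0,0,-0.0573,165,-0.0029,-0.0134,0,0,0,-0.0573,165,-0.0033,-0.0133,0,0,0,-0.0573,165,-0.0037,-0.0132,0,0,0,-0.0573,165,-0.0041,-0.0131,0,0,0,-0.0573,165,-0.0044,-0.013,0,0,0,-0.0573,165])

```text
clock: 28.6
tool_pos: [0.5153, 0.0639, 0.1326]
orientation: [-0.571, 3.087, -0.0]
contact_force: [0.4, 2.0, 0.2]
gripper_width: 0.03
finger_force: 0.4
```

```bash
python3 arc.py 259 140
```

```text
tcp [0.5153 0.0639 0.1326] phi 219.15729759971524 rad 0.1608233858436806 psi 110.95849293794437 F [0.4 2.  0.2] [ 0.04  0.13 -0.23  1.89  0.03  1.12  1.74]
[-0.0042, -0.0104]
[-0.004, -0.0104]
[-0.0042, -0.0103]
[-0.0044, -0.0102]
[-0.0046, -0.0102]
[-0.0048, -0.0101]
[-0.005, -0.01]
[-0.0052, -0.0099]
[-0.0054, -0.0098]
[-0.0056, -0.0097]
az -0.05068699179740559
```

Emit:
jog_arm(deltas=[-0.0042,-0.0104,0,0,0,-0.0507,165,-0.004,-0.0104,0,0,0,-0.0507,165,-0.0042,-0.0103,0,0,0,-0.0507,165,-0.0044,-0.0102,0,0,0,-0.0507,165,-0.0046,-0.0102,0,0,0,-0.0507,165,-0.0048,-0.0101,0,0,0,-0.0507,165,-0.005,-0.01,0,0,0,-0.0507,165,-0.0052,-0.0099,0,0,0,-0.0507,165,-0.0054,-0.0098,0,0,0,-0.0507,165,-0.0056,-0.0097,0,0,0,-0.0507,165])

```text
clock: 29.6
tool_pos: [0.6092, 0.0074, 0.1324]
orientation: [-1.326, 2.847, -0.001]
contact_force: [-1.1, 0.1, 1.0]
gripper_width: 0.0305
finger_force: 0.3
```

```bash
python3 arc.py 269 140
```

```text
tcp [0.6092 0.0074 0.1324] phi 258.9627044248209 rad 0.1610601975952344 psi 139.96750855555757 F [-1.1  0.1  1. ] [ 0.13  0.31 -0.23  1.67  0.07  1.16  2.33]
[-0.0019, -0.0022]
[-0.0014, -0.0024]
[-0.0015, -0.0024]
[-0.0015, -0.0024]
[-0.0016, -0.0023]
[-0.0016, -0.0023]
[-0.0016, -0.0023]
[-0.0017, -0.0023]
[-0.0017, -0.0022]
[-0.0018, -0.0022]
az -5.6708268424918204e-05
```

Emit:
jog_arm(deltas=[-0.0016,-0.0023,0,0,0,0,165,-0.0016,-0.0023,0,0,0,0,165,-0.0016,-0.0023,0,0,0,0,165,-0.0016,-0.0023,0,0,0,0,165,-0.0016,-0.0023,0,0,0,0,165,-0.0016,-0.0023,0,0,0,0,165,-0.0016,-0.0023,0,0,0,0,165,-0.0016,-0.0023,0,0,0,0,165,-0.0016,-0.0023,0,0,0,0,165,-0.0016,-0.0023,0,0,0,0,165])

```text
clock: 30.6
tool_pos: [0.6355, 0.0051, 0.1312]
orientation: [1.323, -2.847, -0.002]
contact_force: [-7.6, 1.0, 4.0]
gripper_width: 0.0301
finger_force: 3.0
```

```bash
python3 arc.py 273 140; python3 -c "
from h import *
w=grab('wrist','w10.png');d=grab('scene','s10.png')"
```

```text
tcp [0.6355 0.0051 0.1312] phi 268.40999617401496 rad 0.16045304058714543 psi 139.86039867350274 F [-7.6  1.   4. ] [ 0.13  0.36 -0.22  1.6   0.08  1.18  2.33]
[-0.0008, -0.001]
[-0.0008, -0.001]
[-0.0008, -0.001]
[-0.0008, -0.001]
[-0.0008, -0.001]
[-0.0008, -0.001]
[-0.0009, -0.001]
[-0.0009, -0.001]
[-0.0009, -0.001]
[-0.0009, -0.0009]
az -0.00024365027875287312
```

Emit:
jog_arm(deltas=[-0.0008,-0.001,0,0,0,0,165,-0.0008,-0.001,0,0,0,0,165,-0.0008,-0.001,0,0,0,0,165,-0.0008,-0.001,0,0,0,0,165,0,0,0,0,0,0,165,0,0,0,0,0,0,165,0,0,0,0,0,0,165,0,0,0,0,0,0,165,0,0,0,0,0,0,165,0,0,0,0,0,0,165])

```text
clock: 31.7
tool_pos: [0.6366, 0.0064, 0.1303]
orientation: [1.322, -2.84, -0.008]
contact_force: [-13.1, 2.8, 4.4]
gripper_width: 0.03
finger_force: 5.8
```

Emit:
jog_arm(deltas=[0.002,0.003,0,0,0,0,165,0.002,0.003,0,0,0,0,165,0.002,0.003,0,0,0,0,165,0,0,0,0,0,0,165,0,0,-0.02,0,0,0,165,0,0,-0.03,0,0,0,165,0,0,-0.04,0,0,0,165,0,0,-0.04,0,0,0,165,0.045,0,-0.01,0,0,0,165,0.045,0,0,0,0,0,165])

```text
clock: 32.7
tool_pos: [0.5741, -0.0624, 0.2745]
orientation: [-1.326, 2.842, -0.005]
contact_force: [0.6, -1.7, -1.0]
gripper_width: 0.03
finger_force: 0.0
```

Emit:
jog_arm(deltas=[0.045,0,0,0,0,0,165,0.045,0,0,0,0,0,165,0,0,0,0,0,0,165,0,0,0,0,0,0,165,0,0,0,0,0,0,165,0,0,0,0,0,0,165,0,0,0,0,0,0,165,0,0,0,0,0,0,165,0,0,0,0,0,0,165,0,0,0,0,0,0,165])

```text
clock: 33.7
tool_pos: [0.5147, -0.1313, 0.2713]
orientation: [1.325, -2.849, 0.0]
contact_force: [-1.0, 0.3, 0.6]
gripper_width: 0.0297
finger_force: 0.0
```

```bash
python3 - <<'E'
from h import *
d=grab('scene','s11.png');s=grab('side','i11.png'); o=bot.observe(); print(o['tool_pos'],o['contact_force'])
im=[cv2.resize(cv2.imread('pics/s11.png')[90:230,250:390],None,fx=2.85,fy=2.85),cv2.resize(cv2.imread('pics/i11.png')[170:310,150:290],None,fx=2.75,fy=2.85)]
cv2.imwrite('pics/v11.png',np.hstack(im))
E
```

```text
[ 0.51462703 -0.13140843  0.27130418] [-0.18201193  0.21426416  0.43718377]
```

View pics/v11.png

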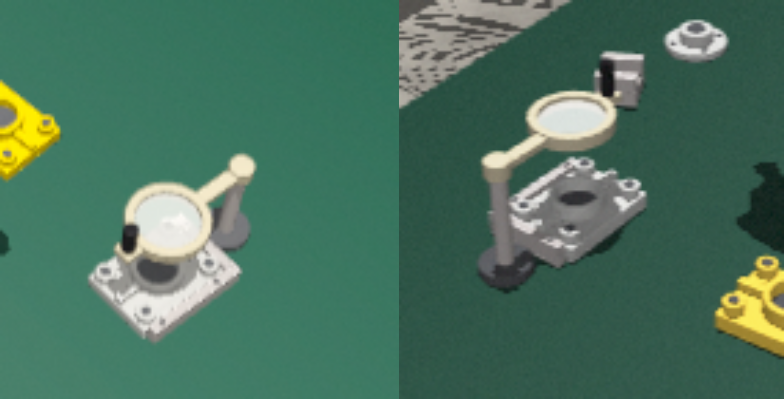

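Both views show the casting in the corner with no visible gap, and the lens above it. Next is a quick numeric check of the lens and knob, using ring centre (168,221) and knob top (130,229) in the scene crop.

```bash
python3 - <<'E'
from h import *
d=grab('scene'); s=grab('side')
P=lambda x,y:(250+x/2.85,90+y/2.85); Q=lambda x,y:(150+(x-399)/2.75,170+y/2.85)
piv=onz(d,*P(241,163),.128); l=onz(d,*P(168,221),.122); k=onz(d,*P(130,229),.16); print('scene',piv,l,k)
print('side',onz(s,*Q(497,160),.128),onz(s,*Q(572,118),.122),onz(s,*Q(606,62),.16))
for a in(l,k): print(np.degrees(np.arctan2(*(a-piv)[::-1]))%360,np.hypot(*(a-piv)))
E
```

```text
scene [0.64473833 0.17213479] [0.63968262 0.0660172 ] [0.63458001 0.0099872 ]
side [0.63725237 0.17198057] [0.62896219 0.06800457] [0.62525506 0.01375905]
267.2723490669373 0.10623795615364388
266.415186682116 0.16246548205573394
```

```bash
python3 -c "
from bench import bot
print(bot.finish_job())"
```

```text
the job is handed in; nothing more can be done
None
```

The casting is seated flat against both stops, the magnifier is at its end stop with the lens over the casting, and the job was handed in at about 34 s. While being slid by its collar, the casting may have been lifted about 1 mm off the mat for part of the way; I set it back down before pushing it into the corner.

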